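Load the sensor flashing jig and hold its sprung lid shut

ROBOT

A 6-joint arm with a two-finger parallel gripper is mounted at the origin on a cart in front of the work surface, level with it; the furniture and walls round the work are solid. World frame = base frame: x ahead of the robot, y to its left, z up, the work surface at z = 0. Lengths are in m, angles in degrees, forces in N, time in s.
With the tool pointing down it reaches from about 0.35 to 0.875 m from the base axis. Payload 15.5 kg.
Tool frame: the origin (TCP) lies on the mounting face of the last link; the fingertips stand 173 mm ahead of it and the grasp point (between the pads) lies 155 mm ahead of it; z points along the fingers, y is the line along which they close (so a half turn about z gives the same grasp; the last joint's range is limited). The gripper opens to 85 mm and grips with 20 to 120 N. Pads are 22 mm wide; open, the fingers measure 114 mm over their backs; the gripper's body (76 mm by 85 mm) begins 54 mm behind the grasp point. The pads swing forward as they close: fully open they stand 13 mm farther back than shut.
Start: joints at [58.47, 28.281, 77.091, -0, 74.628, -5.472], TCP at [0.275, 0.561, 0.405] pointing down, gripper open.
Joint ranges: [-166.48, 166.48], [-47.26, 123.95], [12.59, 153.08], [-70.14, 250.14], [6.76, 159.57], [-176.63, 176.63]. Speed limits (degrees/s): [108.29, 108.29, 147.25, 172.46, 172.46, 172.46].

INTERFACE

Orientations are given as [roll, pitch, yaw] about the fixed x, y, z axes, in that order (R = Rz(yaw) Ry(pitch) Rx(roll)).
In Python, from station import env gives the robot as it stands. Calls block until the motion is done:
- env.move_ptp(position, orientation): joint-space move of the TCP to a pose.
- env.move_linear(position, attitude=None, max_speed=0.15): straight line of the TCP; attitude=None keeps the orientation; max_speed is the mean speed in m/s.
- env.set_joints(angles): joint-space move.
- env.command_gripper(opening, strength=None): finger opening in m; strength is the grip in N (None keeps the last); returns when the fingers have stopped.
- env.hold(seconds).
- env.solve_ik(position, orientation): joint angles nearest the present ones, or None.
- env.read_camera(name): name is "scene" or "side" or "wrist"; returns the picture (480x640x3 uint8, red, green, blue); there is no depth.
- env.get_calibration(name): a dict with "camera_matrix" (3x3 intrinsics, pixels), "T" (4x4, takes a point from camera to world coordinates). Camera axes: x right, y up, looking along -z (the intrinsics and any distortion apply to the point x, -y, -z); pixel columns grow to the right and rows downward; lengths in m; the calibration is good to about 2 mm. The wrist camera is an equidistant fisheye: a pixel r from the principal point sees the ray r / f radians off the axis. A picture is of the moment at which its call begins: read the wrist's pose just before it. get_calibration takes no time and is no camera call; for the wrist camera it gives the pose at the moment of the call.
A pose or a line that the arm cannot do raises env.IKError and nothing moves.
- env.finish_job(): hands the job in; it is judged then, once.
Readings, each from a call of its own:
- env.read_clock(): time.
- env.read_joint_pos(): joint angles.
- env.read_qd(): joint speeds.
- env.read_tau(): joint torques, N m.
- env.read_tcp_pos(): TCP position.
- env.read_tcp_rot(): TCP orientation.
- env.read_force(): force on the tool from outside, world axes, zero at the start.
- env.read_wrist_torque(): the same for the moment, N m.
- env.read_opening(): finger opening in m.
- env.read_finger_force(): force on a finger pad.
Only numpy, scipy, OpenCV 4.12 (cv2) and the standard library are available. Lean on these libraries where they do the work, as an engineer would, in place of code of your own. Each camera call takes 0.05 s, during which the arm holds its last target. There are 200 camera calls.

TASK

The three white sensor pucks in the leather tray, beside an eraser, are to be flashed: set one flat in each of the three wells of the jig while its lid stands open, then swing the spring-loaded lid over and down, without slamming it, until it is fully shut on its stops and all three contact heads are pressed in by their pucks. The lid has no catch and springs open if released, so finish while still holding it fully shut. Leave the other things on the desk where they are.

Things in the scene. Friction and masses are not known exactly. Their poses are not given: they have to be found in the camera images.
- puck1: wireless sensor puck: plain white plastic disc, 30 mm across, 20 mm high, upright axis z, about 25 g, edges rounded 2 mm; origin at the centre of its underside. The three are alike; they start lying flat in the tray, 22 mm or more from its end walls and 45 mm or more clear of the next thing along its length (its x), closer across it
- puck2: wireless sensor puck: plain white plastic disc, 30 mm across, 20 mm high, upright axis z, about 25 g, edges rounded 2 mm; origin at the centre of its underside. The three are alike; they start lying flat in the tray, 22 mm or more from its end walls and 45 mm or more clear of the next thing along its length (its x), closer across it
- puck3: wireless sensor puck: plain white plastic disc, 30 mm across, 20 mm high, upright axis z, about 25 g, edges rounded 2 mm; origin at the centre of its underside. The three are alike; they start lying flat in the tray, 22 mm or more from its end walls and 45 mm or more clear of the next thing along its length (its x), closer across it
- tray: low brown leather tray that stays put, 175 mm long (its x) by 120 mm (its y), 17 mm high, floor 3 mm thick, walls 4 mm; origin at the centre of its underside
- jig: flashing jig fixed to the desk: base 140 mm deep (its x) by 152 mm wide (its y), with an aluminium deck whose top is 36 mm above the desk and three round wells in a row along y; a lid is hinged along its rear (+x) edge; its front (-x) looks to the robot's left, toward the tray. Origin at the centre of its underside, z up. The deck round the wells is clear; 69 mm hinge cheeks at the rear
- well1 (a point): centre of the floor of well 1, at [-17, 44, 28] mm in the jig's frame (turns with the jig): a round well 34 mm across and 8 mm deep with a 2 mm chamfer; the deck lies 8 mm above this point, a seated puck stands 12 mm out of the deck
- well2 (a point): centre of the floor of well 2, at [-17, 0, 28] mm in the jig's frame (turns with the jig): a round well 34 mm across and 8 mm deep with a 2 mm chamfer; the deck lies 8 mm above this point, a seated puck stands 12 mm out of the deck
- well3 (a point): centre of the floor of well 3, at [-17, -44, 28] mm in the jig's frame (turns with the jig): a round well 34 mm across and 8 mm deep with a 2 mm chamfer; the deck lies 8 mm above this point, a seated puck stands 12 mm out of the deck
- hinge (a point): middle of the lid's hinge axis, which runs along the jig's y, at [45, 0, 60] mm in the jig's frame; its axes are those of the jig. Room for the arm: a shelf hangs 0.62 m above the desk from x = 0.57 m on, and side shelves stand right of y = -0.25 m beyond x = 0.57 m
- handle (a point): middle of the lid's handle: steel bar along the jig's y, 11 mm thick, 84 mm clear between two slanting stems, 29 mm over the lid and 18 mm beyond its front edge. It lies at [116, 0, 153] mm in the jig's frame with the lid open, at [-67, 0, 95] mm with it shut. This frame turns with the lid; shut, its axes are the jig's, and the bar is 112 mm before and 35 mm above the hinge axis
- lid (a joint): lid angle in rad: 0 = sprung open, leaning back 110 degrees from closed; grows as the lid swings over to the jig's front and down; 1.92 = shut, its two stop pillars on the deck. A spring pushes it open (1 N at the handle when open, 2 to 3 N nearly shut); over the last 0.08 rad the contact heads add to that: about 8 N down at the handle holds it shut on three pucks. No catch
- pin1 (a joint): travel in m of the sprung contact head above well 1, on the lid's underside, 13 mm across: 0 = out, grows as a puck pushes it in; about 0.005 with a seated puck and the lid shut (3.5 N), stays 0 over an empty well
- pin2 (a joint): travel in m of the sprung contact head above well 2, on the lid's underside, 13 mm across: 0 = out, grows as a puck pushes it in; about 0.005 with a seated puck and the lid shut (3.5 N), stays 0 over an empty well
- pin3 (a joint): travel in m of the sprung contact head above well 3, on the lid's underside, 13 mm across: 0 = out, grows as a puck pushes it in; about 0.005 with a seated puck and the lid shut (3.5 N), stays 0 over an empty well
- mouse: bystander: black computer mouse, 100x58x34 mm, origin at the centre of its underside
- notes: bystander: block of sticky notes, 76x77x18 mm, origin at the centre of its underside
- tealight: bystander: tealight candle in a metal cup, 38 mm across, 15 mm high, not one of the pucks; origin at the centre of its underside
- eraser: bystander: blue and white eraser, 21x48x12 mm, lying in the tray among the pucks, its length across the tray; origin at the centre of its underside

How it is judged (in metres and radians):
On the way:
1. a puck is seated flat in each of the three wells and let go, the lid still open (((distance between puck1 and well1 below 0.005 m and angle between puck1's own z axis and vertical below 0.12 rad) or (distance between puck2 and well1 below 0.005 m and angle between puck2's own z axis and vertical below 0.12 rad) or (distance between puck3 and well1 below 0.005 m and angle between puck3's own z axis and vertical below 0.12 rad)) and ((distance between puck1 and well2 below 0.005 m and angle between puck1's own z axis and vertical below 0.12 rad) or (distance between puck2 and well2 below 0.005 m and angle between puck2's own z axis and vertical below 0.12 rad) or (distance between puck3 and well2 below 0.005 m and angle between puck3's own z axis and vertical below 0.12 rad)) and ((distance between puck1 and well3 below 0.005 m and angle between puck1's own z axis and vertical below 0.12 rad) or (distance between puck2 and well3 below 0.005 m and angle between puck2's own z axis and vertical below 0.12 rad) or (distance between puck3 and well3 below 0.005 m and angle between puck3's own z axis and vertical below 0.12 rad)) and value of joint lid below 0.3 rad and contact force between the fingers and puck1 below 0.1 N and contact force between the fingers and puck2 below 0.1 N and contact force between the fingers and puck3 below 0.1 N), for 0.2 s.
At the end, for the whole second after the job is handed in: A puck lies flat in each well (within 5 mm of its floor centre, tilt under 0.12 rad); the fingers, touching no puck, hold the lid within 0.035 rad of its stop (over 2 N), each contact head pushed in over 2 mm; mouse, notes, eraser, tealight moved under 20 mm (((distance between puck1 and well1 below 0.005 m and angle between puck1's own z axis and vertical below 0.12 rad) or (distance between puck2 and well1 below 0.005 m and angle between puck2's own z axis and vertical below 0.12 rad) or (distance between puck3 and well1 below 0.005 m and angle between puck3's own z axis and vertical below 0.12 rad)) and ((distance between puck1 and well2 below 0.005 m and angle between puck1's own z axis and vertical below 0.12 rad) or (distance between puck2 and well2 below 0.005 m and angle between puck2's own z axis and vertical below 0.12 rad) or (distance between puck3 and well2 below 0.005 m and angle between puck3's own z axis and vertical below 0.12 rad)) and ((distance between puck1 and well3 below 0.005 m and angle between puck1's own z axis and vertical below 0.12 rad) or (distance between puck2 and well3 below 0.005 m and angle between puck2's own z axis and vertical below 0.12 rad) or (distance between puck3 and well3 below 0.005 m and angle between puck3's own z axis and vertical below 0.12 rad)) and value of joint lid above 1.885 rad and value of joint each of pin1, pin2, pin3 above 0.002 m and contact force between the fingers and jig above 2 N and contact force between the fingers and puck1 below 0.1 N and contact force between the fingers and puck2 below 0.1 N and contact force between the fingers and puck3 below 0.1 N and distance of each of eraser, mouse, notes, tealight from where it was at the start of the episode below 0.02 m); the arm keeps its last pose, push and grip.
It fails at once if the lid is slammed (swings shut faster than 3 rad/s) (velocity of joint lid above 3 rad/s).
It fails at once if eraser knocked out of place by more than 20 mm (distance of eraser from where it was at the start of the episode above 0.02 m).
It fails at once if mouse knocked out of place by more than 20 mm (distance of mouse from where it was at the start of the episode above 0.02 m).
It fails at once if notes knocked out of place by more than 20 mm (distance of notes from where it was at the start of the episode above 0.02 m).
It fails at once if tealight knocked out of place by more than 20 mm (distance of tealight from where it was at the start of the episode above 0.02 m).
It also fails if it takes over 72 s, if anything falls off the work surface, if the arm or the gripper's body presses on something with over 40 N, if the wrist force passes 120 N, or if a joint passes its speed limit or range.

## Working session

There is one attempt and no reset: what is moved stays moved. The work goes in short steps, each a Python script; the robot and the scene stay as the last script left them, time stands still between calls to the robot, and variables do not carry over. Pictures are saved under pics/ and viewed, at most 10 in all, crops included, and the job is handed in when it is done.

```bash
ls; mkdir -p pics
python3 - <<'E'
from station import env
import cv2, numpy as np
np.set_printoptions(precision=4,suppress=True)
for n in ["scene","side","wrist"]:
    c=env.get_calibration(n); im=env.read_camera(n)
    cv2.imwrite(f"pics/{n}0.png",im[:,:,::-1]); print(n,c)
print(env.read_tcp_pos(),env.read_tcp_rot(),env.read_clock())
E
```

```text
pics
scene {'camera_matrix': array([[439.6392,   0.    , 315.8352],
       [  0.    , 439.6392, 235.9757],
       [  0.    ,   0.    ,   1.    ]]), 'T': array([[ 0.7677,  0.4322, -0.4731,  0.1574],
       [-0.6408,  0.525 , -0.5602, -0.443 ],
       [ 0.0063,  0.7332,  0.68  ,  0.8316],
       [ 0.    ,  0.    ,  0.    ,  1.    ]])}
side {'camera_matrix': array([[449.6333,   0.    , 326.5547],
       [  0.    , 449.6333, 231.8114],
       [  0.    ,   0.    ,   1.    ]]), 'T': array([[-0.9915,  0.061 , -0.1145,  0.5304],
       [-0.1283, -0.5926,  0.7952,  0.8368],
       [-0.0193,  0.8032,  0.5954,  0.6335],
       [ 0.    ,  0.    ,  0.    ,  1.    ]])}
wrist {'camera_matrix': array([[371.6483,   0.    , 320.1411],
       [  0.    , 371.6483, 245.6357],
       [  0.    ,   0.    ,   1.    ]]), 'T': array([[ 0.4393, -0.8503, -0.2897,  0.1995],
       [ 0.8983,  0.4151,  0.1439,  0.5991],
       [-0.0022, -0.3234,  0.9462,  0.3722],
       [ 0.    ,  0.    ,  0.    ,  1.    ]])}
[0.2745 0.5614 0.4042] [-179.9439   -0.0056  153.9443] 0.15
```

View pics/scene0.png

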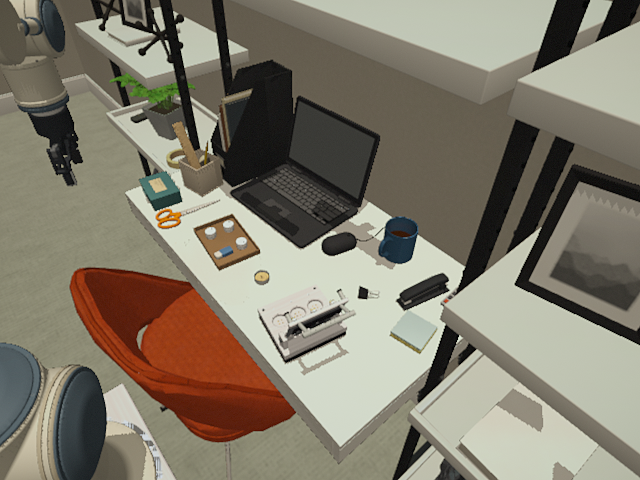

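View pics/side0.png

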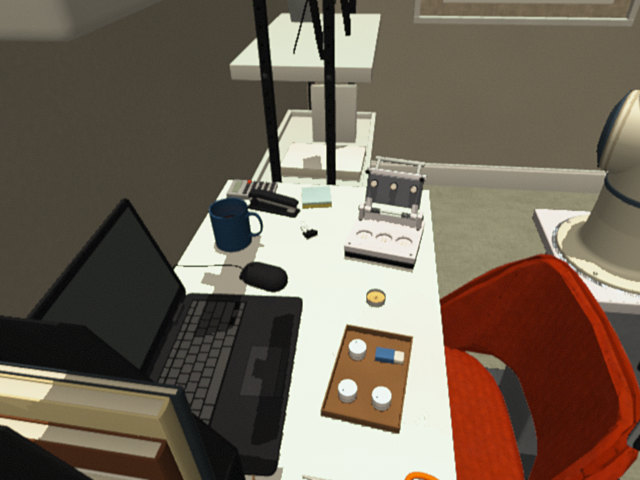

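View pics/wrist0.png

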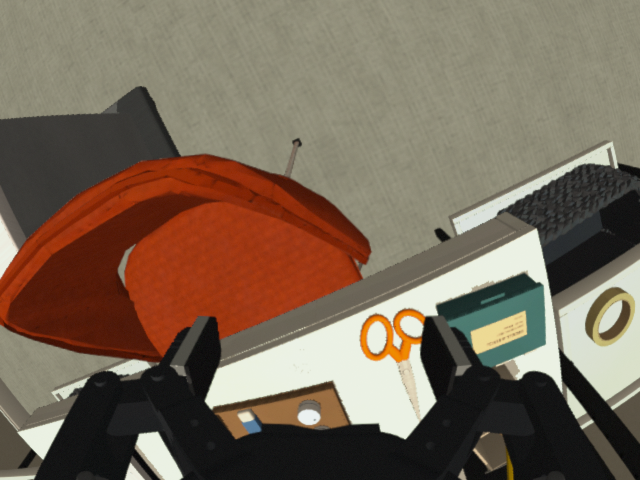

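The scene view shows the tray at about (227,241), with pucks at (211,230), (230,225) and (241,242) and the eraser at (225,252). The open jig is at about (305,320). In the side view the pucks are at (357,349), (347,391) and (382,398), the eraser is at (390,355), and the wells are at about (362,238), (383,239) and (405,240).

The next step is rough ray casts from these pixels, then closer wrist views.

```bash
cat > h.py <<'E'
from station import env
import cv2, numpy as np
np.set_printoptions(precision=4,suppress=True)
def cast(c,px,z,fish=False):
    """pixels (N,2) -> world points on plane z"""
    K,T=c["camera_matrix"],c["T"]; px=np.atleast_2d(np.float64(px))
    n=(px-K[:2,2])/[K[0,0],K[1,1]]
    if fish:
        th=np.linalg.norm(n,axis=1,keepdims=True); d=np.c_[n/np.maximum(th,1e-9)*np.sin(th),np.cos(th)]
    else: d=np.c_[n,np.ones(len(n))]
    d=(d*[1,-1,-1])@T[:3,:3].T; o=T[:3,3]
    return o+d*((z-o[2])/d[:,2])[:,None]
def proj(c,p,fish=False):
    K,T=c["camera_matrix"],c["T"]; q=(np.atleast_2d(p)-T[:3,3])@T[:3,:3]*[1,-1,-1]
    if fish:
        r=np.linalg.norm(q[:,:2],axis=1,keepdims=True); n=q[:,:2]/r*np.arctan2(r,q[:,2:])
    else: n=q[:,:2]/q[:,2:]
    return n*[K[0,0],K[1,1]]+K[:2,2]
E
python3 - <<'E'
from h import *
s=env.get_calibration("side"); c=env.get_calibration("scene")
print("pucks side",cast(s,[(357,346),(347,387),(382,394)],.023)[:,:2])
print("pucks scene",cast(c,[(230,223),(211,228),(241,240)],.023)[:,:2])
print("eraser",cast(s,[(390,355)],.012)); print("tray",cast(s,[(344,327),(411,334),(402,430),(324,415)],.017)[:,:2])
print("wells",cast(s,[(362,238),(383,239),(405,240)],.036)[:,:2],"jigfront",cast(s,[(346,258),(415,266)],.0)[:,:2])
print("mouse,teal,notes",cast(s,[(264,278),(375,298),(316,198)],.01)[:,:2])
for yaw in range(-180,180,30):
    for n,p in dict(tray=(.38,.3,.35),jig=(.38,-.05,.35)).items():
        q=env.solve_ik(p,[180,0,yaw]); print(n,yaw,q)
E
```

```text
pucks side [[0.5547 0.3386]
 [0.5642 0.4199]
 [0.51   0.4259]]
pucks scene [[0.5694 0.4162]
 [0.518  0.4314]
 [0.5554 0.3382]]
eraser [[0.4985 0.3423 0.012 ]]
tray [[0.5812 0.2939]
 [0.4629 0.2967]
 [0.4795 0.4773]
 [0.5941 0.4672]]
wells [[0.5653 0.0534]
 [0.5197 0.0522]
 [0.4724 0.0509]] jigfront [[0.5975 0.0819]
 [0.4487 0.0928]]
mouse,teal,notes [[ 0.7578  0.1752]
 [ 0.5293  0.208 ]
 [ 0.6965 -0.1392]]
tray -180 [ 31.219   21.071  100.4765   0.      58.4525 -58.781 ]
jig -180 [ -16.4418   13.6916  113.0772    0.       53.2313 -106.4418]
tray -150 [ 31.219   21.071  100.4765   0.      58.4525 -88.781 ]
jig -150 [ -16.4418   13.6916  113.0772    0.       53.2313 -136.4418]
tray -120 [  31.219    21.071   100.4765    0.       58.4525 -118.781 ]
jig -120 [ -16.4418   13.6916  113.0772   -0.       53.2313 -166.4418]
tray -90 [  31.219    21.071   100.4765    0.       58.4525 -148.781 ]
jig -90 [-16.4418  13.6916 113.0772  -0.      53.2313 163.5582]
tray -60 None
jig -60 [-16.4418  13.6916 113.0772  -0.      53.2313 133.5582]
tray -30 [ 31.219   21.071  100.4765  -0.      58.4525 151.219 ]
jig -30 [-16.4418  13.6916 113.0772  -0.      53.2313 103.5582]
tray 0 [ 31.219   21.071  100.4765  -0.      58.4525 121.219 ]
jig 0 [-16.4418  13.6916 113.0772  -0.      53.2313  73.5582]
tray 30 [ 31.219   21.071  100.4765  -0.      58.4525  91.219 ]
jig 30 [-16.4418  13.6916 113.0772  -0.      53.2313  43.5582]
tray 60 [ 31.219   21.071  100.4765  -0.      58.4525  61.219 ]
jig 60 [-16.4418  13.6916 113.0772  -0.      53.2313  13.5582]
tray 90 [ 31.219   21.071  100.4765  -0.      58.4525  31.219 ]
jig 90 [-16.4418  13.6916 113.0772  -0.      53.2313 -16.4418]
tray 120 [ 31.219   21.071  100.4765  -0.      58.4525   1.219 ]
jig 120 [-16.4418  13.6916 113.0772   0.      53.2313 -46.4418]
tray 150 [ 31.219   21.071  100.4765   0.      58.4525 -28.781 ]
jig 150 [-16.4418  13.6916 113.0772   0.      53.2313 -76.4418]
```

Run:
```python
from h import *
env.move_ptp([.56,.385,.36],[180,0,180]); env.hold(.2)
for n,p in dict(tray=None,jig=(.57,.05,.37)).items():
    if p: env.move_ptp(p,[180,0,180]); env.hold(.2)
    c=env.get_calibration("wrist"); im=env.read_camera("wrist")
    cv2.imwrite(f"pics/w_{n}.png",im[:,:,::-1]); np.savez(f"w_{n}.npz",**c)
print(env.read_clock(),env.read_tcp_pos(),env.read_joint_pos())
a=cv2.imread("pics/w_tray.png"); b=cv2.imread("pics/w_jig.png")
cv2.imwrite("pics/w_both.png",np.vstack([a[:300],b[:300]]))
```

```text
3.1917 [0.5701 0.0508 0.3699] [ -0.8886  26.1478  87.1878   0.0041  66.6685 -90.9561]
```

View pics/w_both.png

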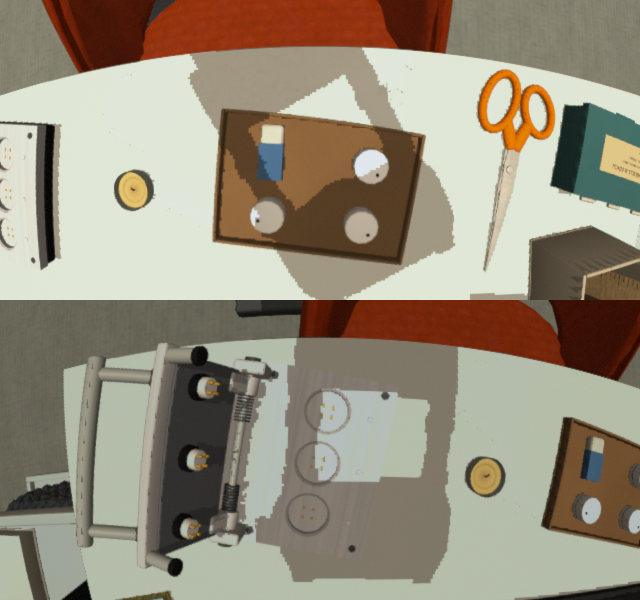

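The wrist view of the tray shows pucks at (268,216), (371,166) and (361,226), with the eraser at (270,152). In the jig view the wells are at (327,110), (318,163) and (308,213), with deck screws at (386,96) and (351,248). I'll measure these precisely now.

Run:
```python
from h import *
from scipy.optimize import least_squares
c=dict(np.load("w_tray.npz")); im=cv2.imread("pics/w_tray.png"); hsv=cv2.cvtColor(im,cv2.COLOR_BGR2HSV)
m=np.zeros((480,640),np.uint8); m[110:262,216:424]=((hsv[...,1]<80)&(hsv[...,2]>70)).astype(np.uint8)[110:262,216:424]*255
m=cv2.morphologyEx(m,cv2.MORPH_OPEN,np.ones((5,5)))
nad=c["T"][:2,3]
for k in cv2.findContours(m,0,1)[0]:
    if cv2.contourArea(k)<300: continue
    k=cv2.convexHull(k)[:,0]; dense=np.vstack([np.linspace(k[i-1],k[i],12,endpoint=False) for i in range(len(k))])
    P=cast(c,dense,.023,True)[:,:2]; g=P.mean(0); u=(g-nad)/np.linalg.norm(g-nad)
    Q=P[(P-g)@u>0]; r=least_squares(lambda x:np.hypot(*(Q-x).T)-.015,g)
    print("puck",k.mean(0),r.x,"rms mm",1e3*np.sqrt((r.fun**2).mean()),"blob c",g)
b=cv2.inRange(hsv,(95,90,40),(125,255,255)); b[:100]=0;b[262:]=0;b[:,:216]=0;b[:,424:]=0
w=cast(c,np.argwhere(b)[:,::-1],.015,True)[:,:2]; print("eraser blue range",w.min(0),w.max(0), cv2.minAreaRect(np.float32(w*1e3)))
hm=cv2.inRange(hsv,(3,90,20),(20,255,255)); hm[:80]=0;hm[280:]=0;hm[:,:200]=0;hm[:,440:]=0
k=max(cv2.findContours(hm,0,1)[0],key=cv2.contourArea); w=cast(c,k[:,0],.017,True)[:,:2]; print("tray",cv2.minAreaRect(np.float32(w*1e3)))
# jig: gold dots on well floors
c=dict(np.load("w_jig.npz")); im=cv2.imread("pics/w_jig.png"); hsv=cv2.cvtColor(im,cv2.COLOR_BGR2HSV)
g=cv2.inRange(hsv,(15,70,60),(35,255,255)); 
W=[]
for x,y in [(327,110),(318,163),(308,213)]:
    p=np.argwhere(g[y-16:y+17,x-16:x+17])[:,::-1]+[x-16,y-16]
    q=cv2.connectedComponentsWithStats(g[y-16:y+17,x-16:x+17])
    ce=q[3][1:]+[x-16,y-16]; W.append(cast(c,p.mean(0),.028,True)[0,:2]); print("well",len(p),q[2][1:,4],ce.mean(0),W[-1],cast(c,ce.mean(0),.028,True)[0,:2])
print("screws",cast(c,[(386,96),(351,248)],.036,True)[:,:2])
W=np.array(W); print(np.diff(W,axis=0),np.linalg.norm(np.diff(W,axis=0),axis=1))
big=cv2.resize(im[80:260,230:430],None,fx=3,fy=3,interpolation=cv2.INTER_CUBIC); cv2.imwrite("pics/jigcrop.png",big)
```

```text
puck [268.6667 252.3333] [0.5885 0.3118] rms mm 7.707120197664664 blob c [0.5865 0.341 ]
puck [360.4  227.35] [0.5628 0.4216] rms mm 0.3056781558243313 blob c [0.5637 0.4213]
puck [268.6087 213.    ] [0.5535 0.3413] rms mm 0.28300174662798977 blob c [0.551  0.3428]
puck [414.8333 216.    ] [0.5796 0.4708] rms mm 3.321116418844257 blob c [0.5538 0.4689]
puck [371.0455 165.3182] [0.5105 0.4284] rms mm 0.20063554455442473 blob c [0.5101 0.4287]
puck [272.2 134.2] [0.4839 0.3537] rms mm 1.8950468091541623 blob c [0.4844 0.3476]
puck [368. 120.] [0.4724 0.4563] rms mm 3.4448938163829146 blob c [0.4719 0.4262]
eraser blue range [0.4918 0.3336] [0.523  0.3556] ((507.7781982421875, 344.5157775878906), (20.523025512695312, 30.253908157348633), 84.84123229980469)
tray ((530.606201171875, 382.0863342285156), (173.3478240966797, 118.49440002441406), 82.58897399902344)
well 28 [8 6 8 6] [326.8125 111.0833] [0.4763 0.0565] [0.4765 0.0571]
well 35 [ 9  9 10  7] [316.9286 162.55  ] [0.5193 0.0487] [0.5195 0.0491]
well 40 [10 10 10 10] [307.225 212.575] [0.5626 0.0407] [0.5626 0.0407]
screws [[0.4631 0.1044]
 [0.5919 0.0784]]
[[ 0.043  -0.0078]
 [ 0.0432 -0.008 ]] [0.0437 0.044 ]
```

View pics/jigcrop.png

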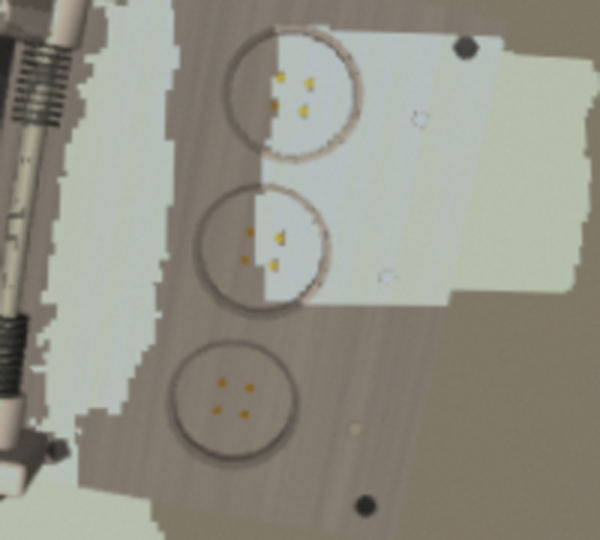

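The gold dots are centred in the wells and 44 mm apart, so the jig pose is good: yaw about -100.7°, with well1 at (0.5626, 0.0407). I'll pick and place the first puck.

```bash
cat >> h.py <<'E'
WELL=np.array([[.5626,.0408],[.5195,.0490],[.4764,.0569]])
PUCK=np.array([[.5628,.4216],[.5535,.3413],[.5105,.4284]])
YJ=-100.66; YT=172.6; YW=169.34
xj=np.array([np.cos(np.radians(YJ)),np.sin(np.radians(YJ))]); yj=np.array([-xj[1],xj[0]])
ORG=WELL[1]+.017*xj
def pick(p,z=.184):
    env.command_gripper(.040,25)
    env.move_ptp([*p,.24],[180,0,YT]); env.move_linear([*p,z],max_speed=.12)
    print("tcp",env.read_tcp_pos(),env.read_force())
    env.command_gripper(0.02,25); print("grip",env.read_opening(),env.read_finger_force())
    env.move_linear([*p,.26],max_speed=.2); print("lifted",env.read_opening(),env.read_finger_force())
def place(w,z=.2095):
    env.move_ptp([*w,.26],[180,0,YW]); env.move_linear([*w,.222],max_speed=.15); env.move_linear([*w,z],max_speed=.05)
    print("at well",env.read_tcp_pos(),env.read_force(),env.read_opening())
    env.command_gripper(.044); env.hold(.1); env.move_linear([*w,.28],max_speed=.2); print("t",env.read_clock())
E
python3 - <<'E'
from h import *
pick(PUCK[0])
c=env.get_calibration("wrist"); im=env.read_camera("wrist"); a=env.read_camera("side")
place(WELL[0])
b=env.read_camera("side"); w=env.read_camera("wrist")
cv2.imwrite("pics/p1.png",np.hstack([im,np.vstack([cv2.resize(b[170:290,320:480],(320,240)),cv2.resize(w,(320,240))])])[:,160:960,::-1])
E
```

```text
tcp [0.5631 0.4215 0.1844] [0.1946 0.4941 0.4779]
grip 0.028192118577237735 25.054943589493632
lifted 0.02843382227770537 24.74731965456158
at well [0.5627 0.0408 0.2095] [0.8797 0.1363 0.3483] 0.028487443242427586
t 9.775
```

View pics/p1.png

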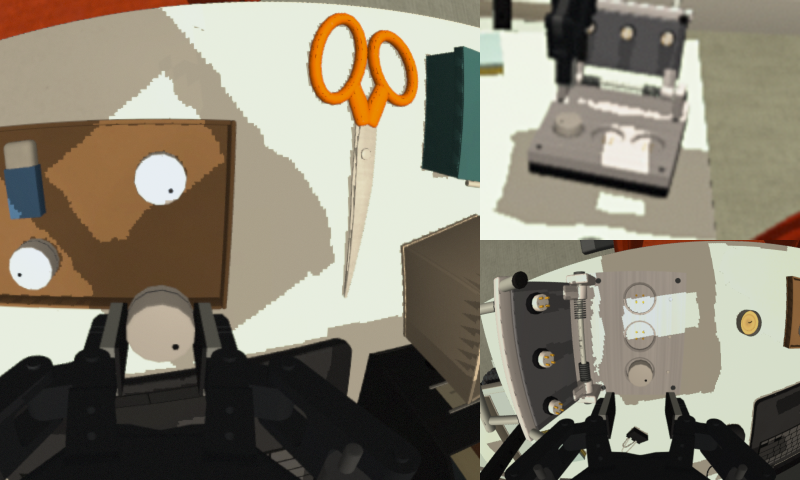

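The first puck is held between the pads, then sits in the well at (640,373) in the lower right panel. Placing the other two now.

Run:
```python
from h import *
for i in (1,2): pick(PUCK[i]); place(WELL[i])
env.move_ptp([.57,.05,.37],[180,0,180]); env.hold(.2)
c=env.get_calibration("wrist"); w=env.read_camera("wrist"); s=env.read_camera("side")
np.savez("w_seat.npz",**c); cv2.imwrite("pics/w_seat.png",w[:,:,::-1])
cv2.imwrite("pics/seat.png",np.hstack([cv2.resize(w[80:260,220:400],(500,500)),cv2.resize(s[180:280,330:430],(300,300)).repeat(1,0)[:, :].copy() if 0 else cv2.copyMakeBorder(cv2.resize(s[180:280,330:430],(300,300)),0,200,0,0,0)])[:,:,::-1])
W3=np.c_[WELL,[.048]*3]; print("expected top centres",proj(c,W3,True)); print(env.read_clock())
```

```text
tcp [0.5539 0.341  0.1844] [ 0.3073 -0.0133  0.6304]
grip 0.028356308731359883 25.002021258696914
lifted 0.028213015950441553 24.747762721963227
at well [0.5197 0.0491 0.2095] [0.6653 0.3421 0.9968] 0.02815329166935219
t 15.4833
tcp [0.5108 0.4282 0.1843] [ 0.7102 -0.1327 -1.478 ]
grip 0.02884985762593904 24.972162768244743
lifted 0.028132815748258433 24.73857776261866
at well [0.4766 0.0569 0.2095] [-0.3687  1.0085  0.151 ] 0.02829549878388028
t 21.6167
expected top centres [[307.5425 221.0208]
 [317.6391 167.6286]
 [327.9481 112.4183]]
22.5
```

View pics/seat.png

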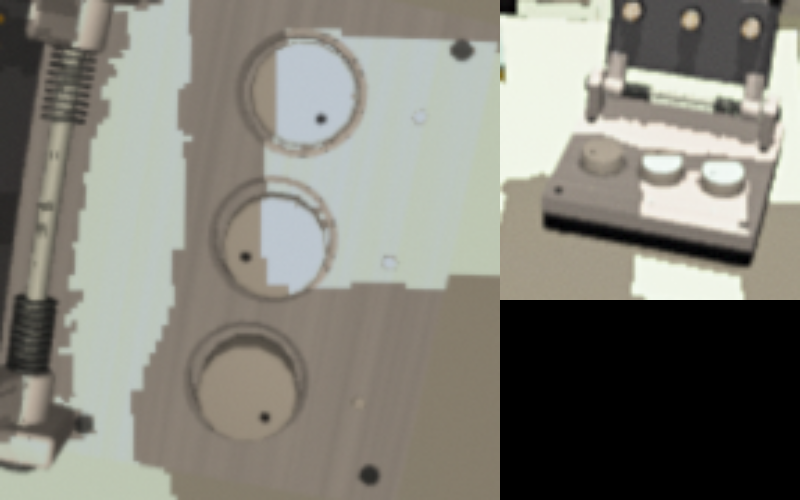

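All three pucks sit flat in the wells: their top centres are at (309,219), (319,168) and (329,113), within about 2 px of the expected positions. Next I'll check where the handle bar is predicted in the wrist view, then grip it from above.

```bash
cat >> h.py <<'E'
HX,HZ,R=.045,.060,np.hypot(.112,.035)
A0=np.arctan2(.093,.071); A1=np.arctan2(.035,-.112)
def bar(a,r=R): return np.r_[ORG+xj*(HX+r*np.cos(a)),HZ+r*np.sin(a)]
def tcp(a): return bar(a)+[0,0,.155]
E
python3 - <<'E'
from h import *
c=dict(np.load("w_seat.npz")); im=cv2.imread("pics/w_seat.png"); b=bar(A0); print("bar",b,bar(A1))
for s in (-.04,0,.04): 
    u=proj(c,b+np.r_[yj*s,0],True)[0]; print(u)
    r=int(round(u[1])); print(r,cv2.cvtColor(im,cv2.COLOR_BGR2GRAY)[r,int(u[0])-16:int(u[0])+17])
for a in np.linspace(A0,A1,7): print(env.solve_ik(tcp(a),[180,0,YW]))
E
```

```text
bar [ 0.4949 -0.0819  0.1533] [0.5287 0.0981 0.095 ]
[91.6415 86.4501]
86 [193 192 193 193 193 193 192 192 186 138 145 151 156 156 127 122 150 149
 143 136 126 117 106  97  85  71  70 128 186 193 192 193 192]
[ 85.0237 156.8079]
157 [193 193 193 193 192 193 192 191 169 141 154 157 160 159 158 155 148 140
 131 121 112 102  91  78  65  71 137 188 192 194 193 193 193]
[ 83.6758 223.7545]
224 [169 169 170 169 169 168 169 168 164 161 151 158 161 162 161 155 150 141
 133 124 111  99  89  76  66  61 105 184 193 193 194 194 193]
[-16.2221  25.7904 100.7964   0.      53.4133 -95.5621]
[-12.4451  24.4019  99.4982   0.      56.0999 -91.7851]
[ -8.2411  24.1876  98.4884   0.      57.3241 -87.5811]
[ -4.0826  25.1292  97.8605   0.      57.0103 -83.4226]
[ -0.4166  27.094   97.6721   0.      55.2338 -79.7566]
[  2.405   29.866   97.9404   0.      52.1936 -76.935 ]
[  4.1516  33.1813  98.6409   0.      48.1778 -75.1884]
```

The bar edges sit within about 1 px of the prediction. Gripping it.

Run:
```python
from h import *
env.command_gripper(.023,30)
p=tcp(A0)
env.move_ptp([*p[:2],.37],[180,0,YW]); env.move_linear(p,max_speed=.08)
print(env.read_tcp_pos()-p,env.read_force(),env.read_opening())
env.command_gripper(.002,30); print(env.read_opening(),env.read_finger_force(),env.read_force(),env.read_clock())
w=env.read_camera("side"); cv2.imwrite("pics/grip.png",cv2.resize(w[60:300,300:540],(560,560))[:,:,::-1])
```

```text
[0.0002 0.0001 0.0003] [ 0.3884 -0.0857 -0.402 ] 0.023194123195994037
0.009352761211512706 29.40741240978241 [-0.738  -3.2071  2.4787] 24.675
```

View pics/grip.png

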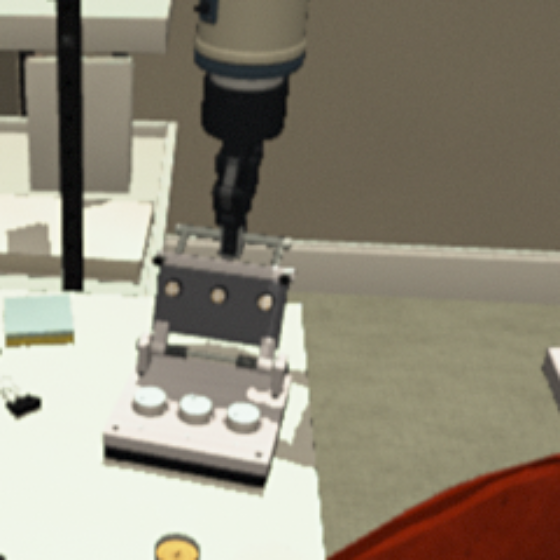

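The fingers hold the middle of the bar at about (232,240), and all three pucks are still seated. I'll swing the lid over in short steps and watch the force.

Run:
```python
from h import *
for a in np.linspace(A0,A1-.09,13)[1:]:
    env.move_linear(tcp(a),max_speed=.05); f=env.read_force(); print(round(a-A0,2),f,round(env.read_opening(),4))
    if np.linalg.norm(f)>30: print("STOP"); break
print(env.read_clock(),env.read_tcp_pos()-tcp(a))
```

```text
0.15 [-1.5413 -8.7868  8.7376] 0.0095
0.3 [-0.6149 -6.8386  8.1988] 0.0101
0.46 [ 0.8185 -4.9346  6.4243] 0.01
0.61 [ 3.2596 -3.3065  1.7784] 0.0099
0.76 [ 3.5734 -2.7759  2.827 ] 0.01
0.91 [ 3.5889 -2.6763  4.2988] 0.0096
1.07 [ 3.0954 -2.6088  2.8554] 0.0099
1.22 [ 3.1298 -4.0408  1.8314] 0.01
1.37 [ 3.8927 -4.2583  0.9662] 0.01
1.52 [ 3.8342 -4.7292  1.3674] 0.01
1.68 [ 2.6772 -4.6846  1.6104] 0.0097
1.83 [ 1.8019 -6.4704  3.8429] 0.0099
30.825 [-0.      0.0004 -0.001 ]
```

Run:
```python
from h import *
env.command_gripper(.002,80)
for d in (-.05,-.02,0,.01,.02,.03,.04,.05):
    p=tcp(A1+min(d,0)); p[2]-=.112*max(d,0)
    env.move_linear(p,max_speed=.02); env.hold(.15); f=env.read_force(); print(d,f,round(env.read_opening(),4),env.read_tcp_pos()-tcp(A1))
    if f[2]>22: break
env.hold(.5); print(env.read_force(),env.read_finger_force(),env.read_clock())
w=env.read_camera("side"); s=env.read_camera("scene")
cv2.imwrite("pics/shut.png",np.hstack([cv2.resize(w[150:290,320:460],(400,400)),cv2.resize(s[260:380,240:360],(400,400))])[:,:,::-1])
```

```text
-0.05 [ 1.525  -7.9213  7.8779] 0.0082 [-0.0004 -0.0016  0.0049]
-0.02 [ 0.4956 -9.8464 11.5657] 0.0084 [-0.0002 -0.0006  0.0017]
0 [ -4.3606 -12.8837  25.9736] 0.008 [-0.0001 -0.0001  0.0001]
[ -3.6109 -13.0804  26.2125] 80.44248461723328 32.9667
```

View pics/shut.png

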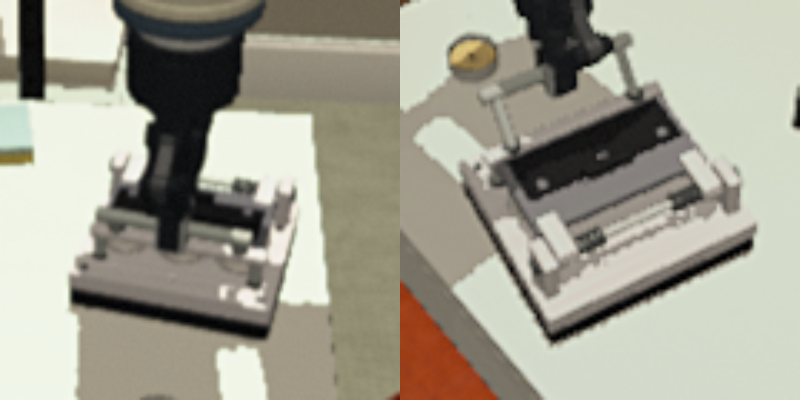

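The lid is down in both views. The force jumped from 11.6 to 26 N over the last 1.6 mm, at the predicted shut pose, so the lid is on its stops. I'm handing in while still holding it shut.

Run:
```python
from h import *
print(env.finish_job())
```

```text
the job is handed in; nothing more can be done
None
```

I handed the job in at about 33 s with a puck flat in each well and the lid held shut at its stop pose under about 26 N; the pin travels can't be read directly and no verdict came back.

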